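# Stow a reagent bottle in its carrier and drop the gate latch

### The job

Stand the small amber bottle upright in the rubber nest of the blue carrier and let go of it. Then take the latch bar by its red grip, lift it, swing the gate shut so that the bar passes over the keeper's lip, and lower it fully home into the notch, so that the gate stays latched when you let go. Feel your way: do not ram the bar against the keeper, keep the bottle upright and leave everything else on the bench alone.

Things in the scene. Friction and masses are not known exactly. Their poses are not given: they have to be found in the camera images.
- bottle: small amber glass reagent bottle with a pale stopper, alone on the bench at the left: body 53 mm across up to 94 mm, then a neck 33 mm across from 94 to 141 mm; 0.36 to 0.6 kg, full and closed. Origin at the centre of its underside, z up. Easiest held by the neck about 118 mm up.
- carrier: blue open-topped carrier for one bottle, fixed, 130 mm wide (y), 115 mm deep (x). Origin on the bench under the middle of its nest; x points to its back, -x to its gate, y to its hinge side. Floor 10 mm above the bench; side walls 71 mm high; back wall with carrying grip 112 mm high, 56 mm behind the origin.
- nest (a point): centre of the rubber ring (inner diameter 58 mm, 9 mm high) in which the bottle stands, at floor height, 10 mm above the bench. Free from above only while the gate is open: shut, the gate's hold-down tongue (underside 109 mm above the bench) comes over the bottle's shoulder.
- gate (a joint): aluminium front gate on an upright hinge: 0 = nominally shut (along the carrier's y), positive = open towards the carrier's -x, up to 1.0; can be pushed in to -0.10. Stays where left (light friction), but from 0.127 rad inward a brass spring plunger pushes it open again (0.25 N at the paddle per 0.01 rad), so it springs open unless held or latched.
- gate_hinge (a point): point on the gate's hinge line, 52 mm above the bench; in the carrier's frame at x = -44.5 mm, y = +62 mm. The gate's panel is 122 mm long from here.
- latch_bar (a joint): gravity bar on the gate's outer face, turning about the gate's normal: 0 = level, resting on its stop; positive = free end lifted (rad), up to 0.5. It falls by its own weight (0.14 kg), but let go of half-way down in the notch it can stick there by friction. At 0.18 its underside clears the keeper's lip by 4 mm; keep below 0.35 so that it still meets the back stop.
- bar_pivot (a point): pivot of the latch bar, 52 mm above the bench on the bar's middle line, 40 mm from the gate's hinge line and 8 mm in front of the gate's middle plane. The steel bar is 8 mm thick (along the gate's normal) and 16 mm high, so its underside lies 44 mm above the bench when level.
- paddle (a point): middle of the red grip at the bar's free end: 40 mm long along the bar, 12 mm thick (along the gate's normal), 22 mm high; 185 mm along the gate from its hinge line, 145 mm from the bar's pivot. 52 mm above the bench when the bar is level, free room on both sides and below. Pinched along the gate's normal, it can turn between the fingers as the bar lifts.
- keeper_front (a point): mark on the carrier, 138 mm from the hinge line and 44 mm above the bench (the level bar's underside). The dark steel keeper (10 mm wide along the bar) is screwed on through slots, to suit different bottles: the middle of its notch lies 1 to 23 mm behind this mark along the carrier's x; where, is not measured. Square lip in front, no ramp.
- keeper_top (a point): 85 mm above the bench, the height of the keeper's back stop (same mark). The notch from lip to rubber-faced back stop is 10 mm wide for the 8 mm bar; lip 7 mm thick, its top 56 mm above the bench. Pushed in, the lifted bar meets the rubber (7 N per mm, rigid after 1.2 mm, grippy) at a gate angle of -0.09 to 0.075; it is then 2 mm past the lip. Latched, the gate rests at -0.075 to 0.09.
- rinse_bottle: white plastic rinse bottle, 68 mm across, 154 mm tall, bystander; origin at the centre of its underside
- beaker_tall: tall glass beaker, 83 mm across, 118 mm tall, bystander; origin at the centre of its underside
- beaker_low: low glass beaker, 82 mm across, 84 mm tall, bystander; origin at the centre of its underside
- tube_rack: empty pale blue tube rack, 66x165x75 mm, bystander; origin at the centre of its underside
- vial: vial with white cap and green liquid, 27 mm across, 60 mm tall, bystander; origin at the centre of its underside
Not all that is in view belongs to the job. What is shaped like the bottle but yellow is not meant.

How it is judged:
By the outcome, as a careful person would: the job done as asked, in the order asked, and still so for the second after the job is handed in, with the robot touching nothing.
It also fails if it takes over 72 s, if anything falls off the work surface, if the arm or the gripper's body presses on something with over 40 N, if the wrist force passes 120 N, or if a joint passes its speed limit or range.

### The arm

A 6-joint arm with a two-finger parallel gripper is mounted at the origin on a cart in front of the work surface, level with it; the furniture and walls round the work are solid. World frame = base frame: x ahead of the robot, y to its left, z up, the work surface at z = 0. Lengths are in mm, angles in degrees, forces in N, time in s.
With the tool pointing down it reaches from about 275 to 725 mm from the base axis. Payload 15.9 kg.
Tool frame: the origin (TCP) lies midway between the tips of the shut fingers; the grasp point (between the pads) lies ctrl.grip_point_offset behind it (ctrl.grip_point_offset is the distance from the TCP to the grasp point, in mm); z points along the fingers, y is the line along which they close (so a half turn about z gives the same grasp; the last joint's range is limited). The gripper opens to 85 mm and grips with 20 to 120 N. Pads are 22 mm wide; open, the fingers measure 114 mm over their backs; the gripper's body (76 mm by 85 mm) begins 54 mm behind the grasp point. The pads swing forward as they close: fully open they stand 13 mm farther back than shut.
Start: joints at [66.005, 12.198, -1.971, 75.831, 0, 90], TCP at [203.325, 456.776, 231.306] pointing down, gripper open.
Joint ranges: [-170.91, 170.91], [-42.67, 98.43], [-65.05, 77.54], [-120.47, 116.71], [-90, 82.35], [-180, 180]. Speed limits (degrees/s): [108.29, 108.29, 136.94, 147.25, 180, 180].

### API

Orientations are given as [roll, pitch, yaw] about the fixed x, y, z axes, in that order (R = Rz(yaw) Ry(pitch) Rx(roll)).
In Python, from rig import get_state, camera, sign_off, ctrl gives the robot as it stands. The module is installed in compiled form; this text tells all that it offers.
- The arm moves only by the tool move_arm, never from a script. Its argument "increments" is a list that holds one entry, the list of rows, each a list of 6 numbers: the shift along the world's x, y, z in m, then the turn, a rotation vector about the world's x, y, z in rad. In form: [[[tx, ty, tz, rx, ry, rz], ...]]. A call has exactly 8 rows; each row shifts and turns the commanded pose from where the row before left it; what a row does not reach is not made up. A row lasts 1/12 s, in which the tool goes at most 41.7 mm and 7.16 degrees, less where a joint would pass 70% of its speed; a pose out of reach is approached as far as the arm can. A call with a gripper value outside its range is refused whole. "claw" is the finger opening in m, from 0 to 0.0854, set as the call begins (left out, the last holds). The fingers move at their own pace and stop on an object; "squeeze" is the grip in N (left out, the last holds). Time passes only in rows, so rows that do not move let the fingers close, or fill a call up. It gives the time, the measured TCP pose, the force, the opening and the grip force at its end, in the units of the state.
- get_state(): the state, without advancing time (a new reading comes with each control period).
- camera(name): name is "scene" or "top"; returns a dict with "img" (480x640x3 uint8, red, green, blue), "fx", "fy", "cx", "cy" (pixels), "rvec" (rotation vector, rad) and "tvec" (3), from world to camera coordinates, as OpenCV has them. Camera axes: x right, y down, z forward; pixel columns grow to the right and rows downward; lengths in mm; the calibration is good to about 2 mm. A picture is of the moment at which its call begins. There is no depth.
- sign_off(): hands the job in; it is judged then, once.
The state is a dict: "t": time; "joints": joint angles; "joint_velocities": joint speeds; "joint_torque": joint torques, N m; "position": TCP position; "ee_rot": TCP orientation; "contact_force": force on the tool from outside, world axes, zero at the start; "torque": the same for the moment, N m; "width": finger opening in mm; "grip_force": force on a finger pad.
Only numpy, scipy, OpenCV 4.12 (cv2) and the standard library are available. Lean on these libraries where they do the work, as an engineer would, in place of code of your own. Each camera call takes 0.05 s, during which the arm holds its last target. There are 200 camera calls.

## Working session

There is one attempt and no reset: what is moved stays moved. The work goes in short steps, Python scripts to look and compute and a tool call to move; the robot and the scene stay as the last step left them, time stands still between calls to the robot, and variables do not carry over. Pictures are saved under pics/ and viewed, at most 10 in all, crops included, and the job is handed in when it is done.

Besides the shell and the picture viewer there is one more tool, called after "Request:" by a JSON object that holds its "name" and its "arguments", one argument or row to a line. move_arm: Moves the arm, as the interface text tells. Its arguments: {"type":"object","properties":{"increments":{"type":"array","items":{"type":"array","items":{"type":"array","items":{"type":"number"}}}},"claw":{"type":"number"},"squeeze":{"type":"number"}},"required":["increments"]}

```bash
mkdir -p pics; cat > h.py <<'E'
import numpy as np, cv2
from rig import get_state, camera, ctrl
def snap(n,f):
    c=camera(n); cv2.imwrite('pics/'+f,c['img'][:,:,::-1]); return c
def ray(c,u,v,z):
    R=cv2.Rodrigues(np.array(c['rvec'],float))[0]; t=np.array(c['tvec'],float).ravel()
    o=-R.T@t; d=R.T@np.array([(u-c['cx'])/c['fx'],(v-c['cy'])/c['fy'],1]); return o+d*(z-o[2])/d[2]
def proj(c,p):
    K=np.array([[c['fx'],0,c['cx']],[0,c['fy'],c['cy']],[0,0,1.]])
    return cv2.projectPoints(np.array(p,float).reshape(-1,1,3),np.array(c['rvec'],float),np.array(c['tvec'],float),K,None)[0].reshape(-1,2)
E
python3 - <<'E'
from h import *
for n in('scene','top'):
    c=snap(n,n+'0.png'); R=cv2.Rodrigues(np.array(c['rvec'],float))[0]; print(n,c['fx'],-R.T@np.array(c['tvec'],float).ravel(),R[2])
print(ctrl.grip_point_offset,get_state())
E
```

```text
scene 523.0184566035213 [-134.49040643 -789.31457357  778.92377598] [ 0.54527812  0.64884594 -0.53072659]
top 512.1722641523505 [ 461.25951504   41.66706534 1361.51566898] [ 0.08318352  0.00704624 -0.99650933]
18.700000000000003 {'t': 0.1, 'joints': array([ 6.60054085e+01,  1.22213992e+01, -2.00236019e+00,  7.58311948e+01,
        4.96337585e-04,  9.00002826e+01]), 'joint_velocities': array([ 0.1145463 , -0.09527087,  0.20118155, -0.09042138, -0.08745944,
       -0.01652711]), 'joint_torque': array([ 1.11705689e-03, -6.87243676e+01,  4.87806809e+01,  1.23010139e-02,
        1.43495304e-04, -1.65971279e-06]), 'position': array([203.2054212 , 456.52954482, 230.88656947]), 'ee_rot': array([-1.79945046e+02, -4.96066343e-04,  1.56005125e+02]), 'contact_force': array([ 0.08379633, -0.10347096, -0.06623881]), 'torque': array([0.01271996, 0.02750487, 0.01323244]), 'grip_force': 0.0, 'width': 85.57599842152052}
```

View pics/scene0.png

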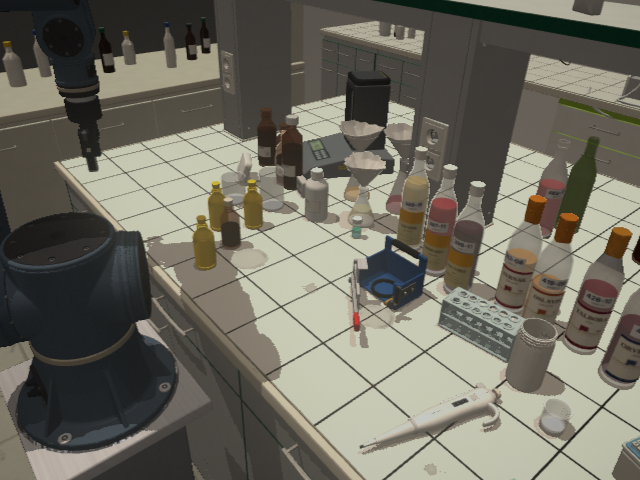

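View pics/top0.png

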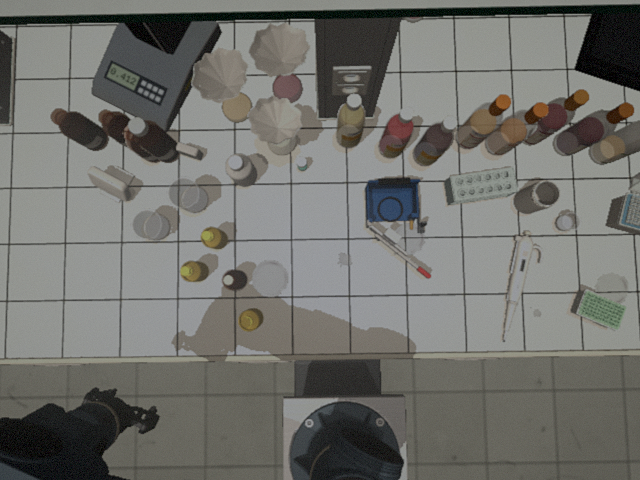

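The scene view shows the amber bottle near (231,222) among yellow decoys, and the carrier near (395,270) with its red grip at (356,320). In the top view the bottle is at (234,280), the carrier at (392,203) and the grip at (425,271). I'll zoom in.

```bash
python3 - <<'E'
import cv2,numpy as np
s=cv2.imread('pics/scene0.png');t=cv2.imread('pics/top0.png')
f=lambda im,x,y,w,h:cv2.resize(im[y:y+h,x:x+w],(400,300),interpolation=cv2.INTER_CUBIC)
a=np.vstack([np.hstack([f(t,200,240,100,75),f(t,350,170,100,75)]),np.hstack([f(t,350,200,100,75),f(s,340,235,100,75)])])
a=np.clip(a*1.5,0,255).astype('uint8')
a[300:,:400]=np.clip(1.5*f(s,180,180,100,75).astype(float),0,255)
a[:300,400:]=np.clip(1.5*cv2.resize(t[170:290,350:450][:,:],(400,480),interpolation=cv2.INTER_CUBIC)[:300],0,255)
b=np.clip(1.5*cv2.resize(t[210:285,350:450],(400,300),interpolation=cv2.INTER_CUBIC),0,255).astype('uint8')
cv2.imwrite('pics/crop1.png',a)
E
```

```text
(no output)
```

View pics/crop1.png

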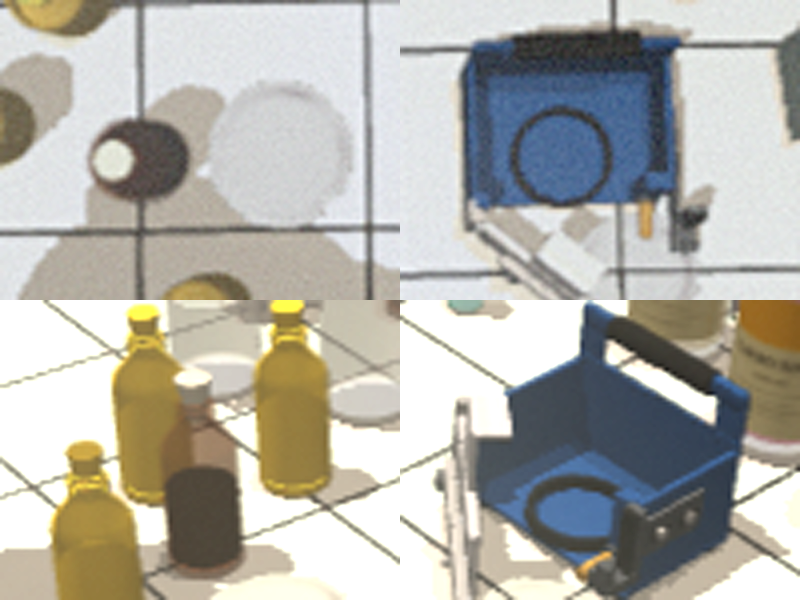

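The crop shows the stopper at top pixel (228,280), the nest ring centre at (390.5,208.8), the gate hinge near (367.5,221.5), and the notched keeper at the carrier's right front.

```bash
python3 - <<'E'
from h import *
t=camera('top');s=camera('scene')
im=t['img'].astype(int)
def red(c):
    i=c['img'].astype(int);m=(i[...,0]>1.8*i[...,1])&(i[...,0]>1.8*i[...,2])&(i[...,0]>90)
    return m
for n,c,b in(('t',t,(405,255,440,285)),('s',s,(345,300,370,335))):
    m=red(c);mm=np.zeros_like(m);mm[b[1]:b[3],b[0]:b[2]]=m[b[1]:b[3],b[0]:b[2]]
    y,x=np.nonzero(mm);print(n,x.mean(),y.mean(),len(x));print(ray(c,x.mean(),y.mean(),60 if n=='t' else 56))
    if n=='t':
        _,_,v=np.linalg.svd(np.c_[x-x.mean(),y-y.mean()],full_matrices=False);print(v[0])
print('stop top',ray(t,228.3,280,141),'scene',ray(s,180+193/4,180+(382-300)/4,141))
print('body bottom scene center',ray(s,180+205/4,180+(563-300)/4,0))
print('nest',ray(t,390.5,208.75,19),'scene',ray(s,340+(582-400)/4,235+(512-300)/4,19))
m=(im[...,2]>im[...,0]+35);m[:170]=0;m[240:]=0;m[:,:355]=0;m[:,430:]=0
y,x=np.nonzero(m);print(cv2.minAreaRect(np.c_[x,y].astype(np.float32)),ray(t,x.min(),205,71),ray(t,x.max(),205,71))
for a in[(466,70),(467,203),(680,40),(672,190)]:print(a,ray(t,350+(a[0]-400)/4,170+a[1]/4,71))
print('back',ray(t,350+115/4,170+33/4,112),ray(t,350+240/4,170+33/4,112))
E
```

```text
t 423.70175438596493 272.10526315789474 57
[ 468.43603699 -207.75855471   60.        ]
[0.77639879 0.63024196]
s 356.05970149253733 319.1940298507463 67
[ 468.61488591 -207.06372924   56.        ]
stop top [456.3703694  272.03305263 141.        ] scene [452.30928612 262.82998939 141.        ]
body bottom scene center [453.05493473 267.15817872   0.        ]
nest [ 636.61678724 -133.48902609   19.        ] scene [ 631.13216885 -138.63818396   19.        ]
((393.1654968261719, 200.4484405517578), (40.03627014160156, 52.62793731689453), 88.63607025146484) [640.38579826 -67.37819736  71.        ] [ 638.2263699  -199.15424177   71.        ]
(466, 70) [685.31199438 -67.12549395  71.        ]
(467, 203) [600.2005069  -65.83352543  71.        ]
(680, 40) [ 702.34874676 -203.69294428   71.        ]
(672, 190) [ 606.38071477 -195.635241     71.        ]
back [700.7678338  -94.40003597 112.        ] [ 699.47163426 -171.40844589  112.        ]
```

Request:
{"name": "move_arm", "arguments": {
  "increments": [
    [[0.0315,-0.0235,0,0,0,0.0524],[0.0315,-0.0235,0,0,0,0.0524],[0.0315,-0.0235,0,0,0,0.0524],[0.0315,-0.0235,0,0,0,0.0524],[0.0315,-0.0235,0,0,0,0.0524],[0.0315,-0.0235,0,0,0,0.0524],[0.0315,-0.0235,0,0,0,0.0524],[0.0315,-0.0235,0,0,0,0.0524]]
  ],
  "claw": 0.085,
  "squeeze": 40
}}

```text
t: 0.87
position: [456.6, 267.2, 231.3]
ee_rot: [180.0, 0.0, -179.8]
contact_force: [1.0, 1.3, -0.3]
width: 84.7
grip_force: 0.0
```

```bash
python3 - <<'E'
from h import *
s=camera('scene');t=camera('top');print(get_state()['joints'])
for c in(s,t):print(proj(c,[(456.6,267.2,99),(456.6,267.2,141),(456.6,267.2,0)]))
i=np.clip(s['img'][100:280,150:310,::-1].astype(float)*1.5,0,255).astype('uint8')
cv2.imwrite('pics/c2.png',cv2.resize(i,(533,600),interpolation=cv2.INTER_CUBIC))
E
```

```text
[ 3.00964707e+01  1.58007714e+01  2.61244392e+00  7.68308224e+01
 -6.04851239e-02  3.02084345e+01]
[[229.90421893 213.58933614]
 [228.80159363 199.384531  ]
 [232.36641495 245.30910045]]
[[233.4823169  279.75855758]
 [230.33030521 279.87207158]
 [240.14330765 279.51867404]]
```

View pics/c2.png

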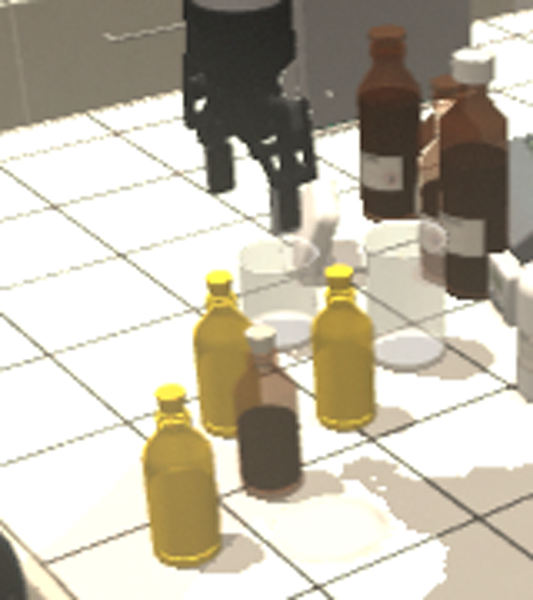

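The stopper is at scene pixel (228,199) and the base near (230,245), within about 3 mm of the tool axis. The yellow bottles stay clear of the fingers.

Request:
{"name": "move_arm", "arguments": {
  "increments": [
    [[-0.0002,0.0004,-0.017,0,0,0],[-0.0002,0.0004,-0.017,0,0,0],[-0.0002,0.0004,-0.017,0,0,0],[-0.0002,0.0004,-0.017,0,0,0],[-0.0002,0.0004,-0.017,0,0,0],[-0.0002,0.0004,-0.017,0,0,0],[-0.0002,0.0004,-0.017,0,0,0],[-0.0002,0.0004,-0.016,0,0,0]]
  ]
}}

```text
t: 1.63
position: [453.2, 272.2, 95.3]
ee_rot: [-180.0, -0.0, -180.0]
contact_force: [-1.0, 0.4, -0.6]
width: 85.0
grip_force: 0.0
```

Request:
{"name": "move_arm", "arguments": {
  "increments": [
    [[0,0,0,0,0,0],[0,0,0,0,0,0],[0,0,0,0,0,0],[0,0,0,0,0,0],[0,0,0,0,0,0],[0,0,0,0,0,0],[0,0,0,0,0,0],[0,0,0,0,0,0]]
  ],
  "claw": 0.01,
  "squeeze": 40
}}

```text
t: 2.3
position: [454.4, 272.7, 97.5]
ee_rot: [179.9, 0.1, -180.0]
contact_force: [0.4, 2.9, 7.4]
width: 32.4
grip_force: 39.7
```

Request:
{"name": "move_arm", "arguments": {
  "increments": [
    [[0,0,0.004,0,0,0],[0,0,0.012,0,0,0],[0,0,0.02,0,0,0],[0,0,0.024,0,0,0],[0,0,0.024,0,0,0],[0,0,0.024,0,0,0],[0,0,0.016,0,0,0],[0,0,0.006,0,0,0]]
  ]
}}

```text
t: 2.97
position: [454.3, 272.2, 228.9]
ee_rot: [179.9, 0.1, -180.0]
contact_force: [0.3, 0.5, -4.5]
width: 31.9
grip_force: 40.5
```

Request:
{"name": "move_arm", "arguments": {
  "increments": [
    [[0.005,-0.01,0,0,0,0],[0.01,-0.02,0,0,0,0],[0.0125,-0.03,0,0,0,0],[0.0125,-0.03,0,0,0,0],[0.0125,-0.03,0,0,0,0],[0.0125,-0.03,0,0,0,0],[0.0125,-0.03,0,0,0,0],[0.0125,-0.03,0,0,0,0]]
  ]
}}

```text
t: 3.63
position: [543.5, 59.6, 225.0]
ee_rot: [-180.0, -0.1, -180.0]
contact_force: [0.3, 0.6, -4.1]
width: 32.5
grip_force: 40.6
```

Request:
{"name": "move_arm", "arguments": {
  "increments": [
    [[0.0125,-0.03,0,0,0,0],[0.0125,-0.03,0,0,0,0],[0.0125,-0.03,0,0,0,0],[0.0125,-0.03,0,0,0,0],[0.0125,-0.03,0,0,0,0],[0.014,-0.025,0,0,0,0],[0.009,-0.015,0,0,0,0],[0.005,-0.005,0,0,0,0]]
  ]
}}

```text
t: 4.3
position: [634.1, -136.3, 224.1]
ee_rot: [-180.0, -0.2, 179.9]
contact_force: [-0.2, -0.5, -4.2]
width: 32.2
grip_force: 40.6
```

```bash
python3 - <<'E'
from h import *
s=camera('scene');t=camera('top');print(get_state())
i=np.clip(s['img'][160:340,310:470,::-1].astype(float)*1.5,0,255).astype('uint8')
j=np.clip(t['img'][140:290,340:450,::-1].astype(float)*1.5,0,255).astype('uint8')
cv2.imwrite('pics/c3.png',np.hstack([cv2.resize(i,(400,450),interpolation=cv2.INTER_CUBIC),cv2.resize(j,(330,450),interpolation=cv2.INTER_CUBIC)]))
E
```

```text
{'t': 4.4, 'joints': array([-1.19542161e+01,  3.11090069e+01,  2.44316761e+01,  8.34586846e+01,
       -7.24613431e-03, -1.18906143e+01]), 'joint_velocities': array([ 1.85016565, -2.06071625, -1.885559  , -0.14352325,  0.33865306,
        0.74891679]), 'joint_torque': array([ -2.7028694 , -98.8915801 ,  52.42518425,   0.1955781 ,
        -0.19080617,  -0.28698611]), 'position': array([ 634.01176963, -134.2747341 ,  224.46004614]), 'ee_rot': array([ 1.79979065e+02, -1.34589787e-01,  1.79936431e+02]), 'contact_force': array([ 0.15965281, -0.46499553, -4.77796078]), 'torque': array([-0.01761688,  0.01566392, -0.00610728]), 'grip_force': 40.62492549419403, 'width': 32.04172733617219}
```

View pics/c3.png

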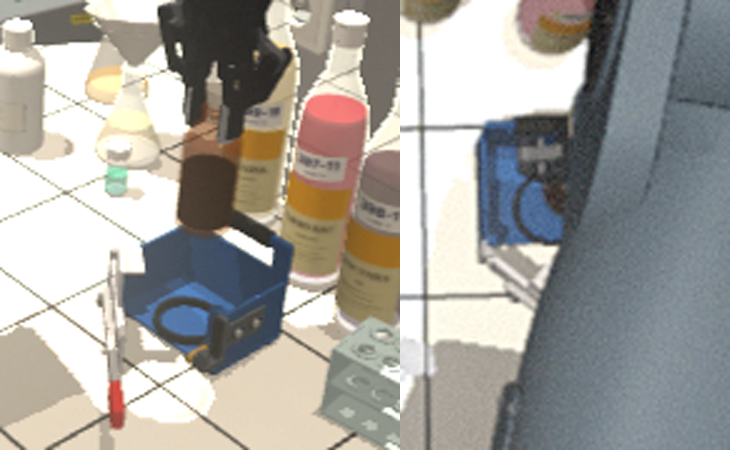

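The bottle hangs upright: its bottom is near scene pixel (393,249) and the nest ring is centred near (383.7,288). Comparing these with the projections.

```bash
python3 - <<'E'
from h import *
s=camera('scene')
print(proj(s,[(634,-134.3,128),(634,-134,19),(644,-134,19),(634,-144,19)]))
# ring outline: outer r ~34 at z19
a=np.linspace(0,2*np.pi,60)
def ring(x,y,r,z):
    return proj(s,np.c_[x+r*np.cos(a),y+r*np.sin(a),0*a+z])
im=np.clip(s['img'][:,:,::-1].astype(float)*1.5,0,255).astype('uint8')
def draw(cx,cy):
    k=6;i=cv2.resize(im[225:315,340:440],None,fx=k,fy=k,interpolation=cv2.INTER_CUBIC)
    for (x,y,r,z,col) in[(cx,cy,29,19,(0,255,0)),(634,-134.3,26.5,128,(0,0,255))]:
        p=((ring(x,y,r,z)-[340,225]+.5)*k).astype(int);cv2.polylines(i,[p],True,col,1)
    c,sn=np.cos(np.radians(-1)),np.sin(np.radians(-1))
    L=[[-44.5,62,52],[-44.5,62,109],[57.5,65,71],[-44.5,65,71],[57.5,-65,71],[-44.5,-65,71]]
    for q in proj(s,[[cx+c*x-sn*y,cy+sn*x+c*y,z] for x,y,z in L]):
        cv2.circle(i,tuple(((q-[340,225]+.5)*k).astype(int)),3,(0,255,255),-1)
    return i
cv2.imwrite('pics/c4.png',draw(634.5,-134))
E
```

```text
[[389.33970327 248.49130745]
 [384.94382857 286.6034753 ]
 [387.87298799 285.03633358]
 [387.97334577 288.64075054]]
```

View pics/c4.png

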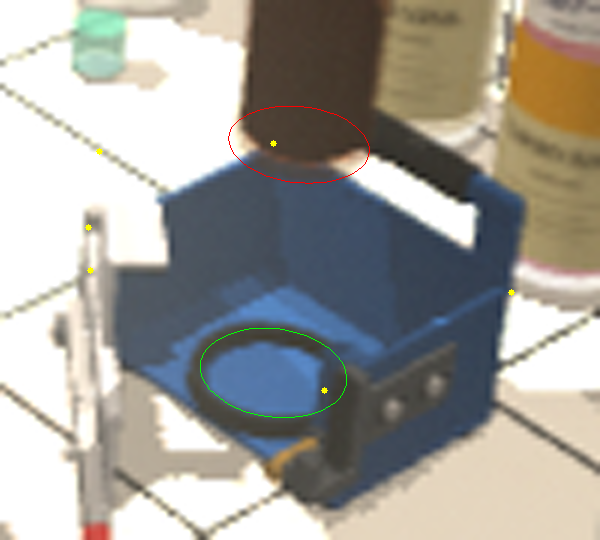

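```bash
python3 - <<'E'
from h import *
s=camera('scene');g=s['img'].astype(int).sum(2)
for v in range(212,256,3):
    r=g[v,370:412]; print(v,' '.join(f'{k//8:2d}' for k in r))
a=np.linspace(0,2*np.pi,80)
for x in(634,642):
  for h in(0,10,40,70):
    p=proj(s,np.c_[x+26.5*np.cos(a),-134+26.5*np.sin(a),0*a+127.5+h]);print(x,h,p.min(0).round(1),p.max(0).round(1),p.mean(0).round(1))
E
```

```text
212 45 48 65 82 82 82 82 82 82 82 82 81 71 53 40 36 37 37 37 37 37 37 34 26 23 26 23 27 26 18 12 13 13 12 12 16 24 28 28 28 29 30
215 44 43 42 47 52 52 52 53 52 52 53 49 37 29 27 26 22 20 24 27 28 31 37 37 37 32 22 27 27 26 21 20 22 20 21 23 27 27 27 27 26 26
218 55 53 51 45 49 53 52 53 48 31 25 31 32 26 26 27 27 27 27 27 27 27 27 28 27 27 27 30 33 24 21 21 20 19 20 22 26 27 27 27 26 26
221 56 55 52 44 35 38 32 44 53 53 50 41 31 26 25 21 19 16 16 15 15 15 15 16 16 17 19 23 24 22 21 21 20 20 21 25 28 27 27 27 26 26
224 50 45 42 42 46 53 53 53 52 48 37 21 16 15 15 15 15 15 14 14 14 14 14 14 14 14 13 13 13 13 13 14 17 21 25 31 35 34 33 32 32 31
227 42 42 42 45 52 53 53 53 53 52 44 26 16 15 15 15 15 14 15 15 14 14 14 14 14 13 13 13 13 13 13 12 13 16 24 27 30 28 25 26 23 24
230 81 81 75 53 53 53 53 53 53 51 40 22 16 16 16 15 15 15 15 15 15 15 14 14 14 14 13 13 13 13 12 13 13 17 25 30 32 32 32 32 32 31
233 82 82 82 82 82 82 82 82 82 77 51 16 16 15 16 15 16 15 15 15 15 15 14 14 13 14 14 13 13 13 13 13 16 24 32 33 34 34 33 32 32 31
236 82 82 82 82 82 82 82 82 81 69 37 16 16 15 16 16 15 15 15
[... 539 characters left out ...]
14 14 13 13 14 14 13 12 12 13 13 13 14 16 16 17 22
251 82 82 82 82 82 82 82 82 78 56 37 27 21 19 19 18 19 20 20 19 17 18 18 17 21 30 36 44 45 48 59 72 63 28 16 12 13 12 13 12 12 13
254 82 82 77 55 38 30 23 21 21 20 20 20 20 19 19 19 20 20 19 18 18 18 19 19 19 21 24 28 49 72 82 82 82 82 82 82 82 76 54 22 12 12
634 0 [377.5 242.3] [401.  255.2] [389.3 248.6]
634 10 [377.9 238.7] [401.4 251.4] [389.8 244.9]
634 40 [379.  227.5] [402.9 240. ] [391.  233.7]
634 70 [380.1 216.1] [404.3 228.3] [392.3 222.1]
642 0 [380.  241.2] [403.4 253.9] [391.8 247.5]
642 10 [380.4 237.6] [403.8 250.2] [392.2 243.8]
642 40 [381.5 226.4] [405.3 238.8] [393.5 232.5]
642 70 [382.7 215. ] [406.8 227.2] [394.8 221. ]
```

```bash
python3 - <<'E'
from h import *
s=camera('scene');i=s['img'].astype(np.float32);f=cv2.GaussianBlur(i[...,2]-i[...,0],(0,0),.6)
a=np.linspace(0,2*np.pi,90,endpoint=False)
def smp(x,y,r,z):
    p=proj(s,np.c_[x+r*np.cos(a),y+r*np.sin(a),0*a+z]).astype(np.float32)
    v=cv2.remap(f,p[:,0],p[:,1],cv2.INTER_LINEAR).ravel()
    ok=~((p[:,0]>390)&(p[:,1]>282)); ok&=(p[:,1]<292) 
    return v,ok
res=[]
for x in np.arange(622,648,1.):
  for y in np.arange(-146,-122,1.):
   for r in(31,32,33):
    v,ok=smp(x,y,r,19);vo,_=smp(x,y,r+5,10);vi,_=smp(x,y,r-5,19)
    res.append(((v-.5*vo-.5*vi)[ok].mean(),x,y,r))
res.sort();print(res[:12])
print(proj(s,[(634,-134,19)]))
for v in range(276,300,2): print(v,' '.join(f'{int(k):3d}' for k in f[v,365:402]))
E
```

```text
[(np.float32(-29.100393), np.float64(628.0), np.float64(-141.0), 31), (np.float32(-28.900826), np.float64(629.0), np.float64(-141.0), 31), (np.float32(-28.895489), np.float64(629.0), np.float64(-142.0), 31), (np.float32(-28.496859), np.float64(630.0), np.float64(-141.0), 31), (np.float32(-28.431047), np.float64(629.0), np.float64(-142.0), 32), (np.float32(-28.247366), np.float64(629.0), np.float64(-143.0), 32), (np.float32(-28.16157), np.float64(629.0), np.float64(-144.0), 33), (np.float32(-28.039038), np.float64(630.0), np.float64(-143.0), 32), (np.float32(-27.953684), np.float64(628.0), np.float64(-142.0), 31), (np.float32(-27.908152), np.float64(630.0), np.float64(-142.0), 31), (np.float32(-27.852585), np.float64(628.0), np.float64(-142.0), 32), (np.float32(-27.833357), np.float64(629.0), np.float64(-140.0), 31)]
[[384.94382857 286.6034753 ]]
276  12  12  12  13  14  15  17  16  17  17  18  19  24  31  44  58  63  67  68  68  69  68  66  64  59  57  57  55  48  38  30  25  24  24  24  25  25
278  14  15  16  16  17  17  18  18  20  24  32  41  43  44  42  40  39  33  33  36  43  4
[... 881 characters left out ...]
  55  55  55  55  56  56  56  56  56  56  56  56  52  38  19   9   0  -4  -5  -5  -4  -4  -4
292 -21 -27 -32 -27 -14   1  15  13  -1  -5  -5   0   8  22  37  47  51  54  56  56  56  56  56  56  56  55  49  33  16   7  -3  -5  -5  -5  -5  -4  -4
294 -20 -26 -34 -35 -34 -29 -20 -12  -3   0  -2  -5  -6  -5  -4  -1   2   6  11  15  16  16  16  16  14  11  11  12  11   4  -4  -5  -4  -4  -4  -4  -4
296 -19 -23 -29 -35 -36 -36 -36 -33 -28 -19 -11  -2   1   2   0  -1  -3  -4  -5  -6  -5  -6  -5  -5  -6  -5  -3   0   3   1  -4  -5  -5  -5  -4  -4  -4
298 -19 -22 -28 -35 -36 -36 -36 -36 -36 -35 -29 -22 -17  -9   5  21  33  40  39  33  31  31  27  17  -2 -33 -44 -33 -10  -5  -5  -5  -5  -5  -4  -2   0
```

The bottle's silhouette matches x≈634, y≈-134, and the ring matches the same spot within about 2 mm. Lowering with feel.

Request:
{"name": "move_arm", "arguments": {
  "increments": [
    [[0,0,-0.01,0,0,0],[0,0,-0.015,0,0,0],[0,0,-0.015,0,0,0],[0,0,-0.015,0,0,0],[0,0,-0.015,0,0,0],[0,0,-0.012,0,0,0],[0,0,-0.008,0,0,0],[0,0,-0.004,0,0,0]]
  ]
}}

```text
t: 5.22
position: [633.5, -132.1, 131.4]
ee_rot: [180.0, -0.1, -179.9]
contact_force: [-0.7, -1.0, -4.9]
width: 32.3
grip_force: 40.6
```

Request:
{"name": "move_arm", "arguments": {
  "increments": [
    [[0,0,-0.002,0,0,0],[0,0,-0.002,0,0,0],[0,0,-0.002,0,0,0],[0,0,-0.002,0,0,0],[0,0,-0.002,0,0,0],[0,0,-0.001,0,0,0],[0,0,-0.001,0,0,0],[0,0,0,0,0,0]]
  ]
}}

```text
t: 5.88
position: [634.2, -133.0, 120.2]
ee_rot: [180.0, -0.0, -180.0]
contact_force: [-0.1, -0.3, -3.7]
width: 31.9
grip_force: 40.6
```

Request:
{"name": "move_arm", "arguments": {
  "increments": [
    [[0,0,-0.001,0,0,0],[0,0,-0.001,0,0,0],[0,0,-0.001,0,0,0],[0,0,-0.001,0,0,0],[0,0,-0.001,0,0,0],[0,0,-0.001,0,0,0],[0,0,0,0,0,0],[0,0,0,0,0,0]]
  ]
}}

```text
t: 6.55
position: [634.2, -133.0, 114.3]
ee_rot: [180.0, -0.0, -180.0]
contact_force: [0.0, -0.5, -3.2]
width: 32.0
grip_force: 40.6
```

Request:
{"name": "move_arm", "arguments": {
  "increments": [
    [[0,0,-0.001,0,0,0],[0,0,-0.001,0,0,0],[0,0,-0.001,0,0,0],[0,0,0,0,0,0],[0,0,0,0,0,0],[0,0,0,0,0,0],[0,0,0,0,0,0],[0,0,0,0,0,0]]
  ]
}}

```text
t: 7.22
position: [634.3, -133.0, 111.4]
ee_rot: [-180.0, 0.0, -180.0]
contact_force: [-0.1, -0.4, -3.9]
width: 32.2
grip_force: 40.6
```

Request:
{"name": "move_arm", "arguments": {
  "increments": [
    [[0,0,-0.0005,0,0,0],[0,0,-0.0005,0,0,0],[0,0,-0.0005,0,0,0],[0,0,-0.0005,0,0,0],[0,0,-0.0005,0,0,0],[0,0,-0.0005,0,0,0],[0,0,-0.0005,0,0,0],[0,0,0,0,0,0]]
  ]
}}

```text
t: 7.88
position: [634.2, -133.0, 107.7]
ee_rot: [180.0, -0.0, -180.0]
contact_force: [1.1, -0.1, -4.0]
width: 32.2
grip_force: 40.6
```

Request:
{"name": "move_arm", "arguments": {
  "increments": [
    [[0,0,-0.0005,0,0,0],[0,0,-0.0005,0,0,0],[0,0,0,0,0,0],[0,0,0,0,0,0],[0,0,0,0,0,0],[0,0,0,0,0,0],[0,0,0,0,0,0],[0,0,0,0,0,0]]
  ]
}}

```text
t: 8.55
position: [634.5, -133.0, 107.5]
ee_rot: [-180.0, 0.1, -180.0]
contact_force: [-1.0, 1.2, 5.2]
width: 31.7
grip_force: 41.5
```

Floor contact is felt at TCP 107.5, as expected. Releasing.

Request:
{"name": "move_arm", "arguments": {
  "increments": [
    [[0,0,0,0,0,0],[0,0,0,0,0,0],[0,0,0,0,0,0],[0,0,0,0,0,0],[0,0,0,0,0,0],[0,0,0,0,0,0],[0,0,0,0,0,0],[0,0,0,0,0,0]]
  ],
  "claw": 0.08
}}

```text
t: 9.22
position: [634.2, -133.0, 106.8]
ee_rot: [180.0, -0.0, -180.0]
contact_force: [0.1, -0.2, -0.2]
width: 80.0
grip_force: 0.0
```

Request:
{"name": "move_arm", "arguments": {
  "increments": [
    [[0,0,0.005,0,0,0],[0,0,0.01,0,0,0],[0,0,0.015,0,0,0],[0,0,0.02,0,0,0],[0,0,0.02,0,0,0],[0,0,0.02,0,0,0],[0,0,0.02,0,0,0],[0,0,0.01,0,0,0]]
  ]
}}

```text
t: 9.88
position: [634.8, -133.1, 230.6]
ee_rot: [-180.0, 0.2, -180.0]
contact_force: [0.7, -0.8, 0.5]
width: 80.3
grip_force: 0.0
```

Request:
{"name": "move_arm", "arguments": {
  "increments": [
    [[-0.02,-0.009,0,0,0,0.11],[-0.021,-0.0095,0,0,0,0.11],[-0.021,-0.0095,0,0,0,0.11],[-0.021,-0.0095,0,0,0,0.11],[-0.021,-0.0095,-0.015,0,0,0.11],[-0.021,-0.0095,-0.02,0,0,0.11],[-0.021,-0.0095,-0.025,0,0,0.11],[-0.02,-0.009,-0.03,0,0,0.11]]
  ],
  "claw": 0.06
}}

```text
t: 10.55
position: [468.0, -208.8, 138.0]
ee_rot: [-179.8, 0.1, -129.2]
contact_force: [1.1, -1.0, -0.7]
width: 60.0
grip_force: 0.0
```

```bash
python3 - <<'E'
from h import *
s=camera('scene');st=get_state();print(st['position'],st['ee_rot'],st['joints'])
k=5
i=np.clip(s['img'][220:340,320:460,::-1].astype(float)*1.5,0,255).astype('uint8');i=cv2.resize(i,None,fx=k,fy=k,interpolation=cv2.INTER_CUBIC)
H=np.array([591,-70.7,52]);
for ph in(.66,.69,.72):
  d=np.array([-np.sin(ph),-np.cos(ph),0]);n=np.array([-np.cos(ph),np.sin(ph),0])
  for r in(40,165,185,205):
    q=proj(s,[H+r*d+8*n+[0,0,11 if r>100 else 0]])[0];cv2.circle(i,tuple(((q-[320,220]+.5)*k).astype(int)),2,(0,255,0) if ph==.69 else (255,0,255),-1)
cv2.imwrite('pics/c5.png',i)
E
```

```text
[ 460.45049713 -207.75837957  130.52486618] [ 179.50842706   -0.18680444 -128.70037277] [-2.42488503e+01  1.56423651e+01 -1.23152000e+01  6.25650730e+01
 -5.82109974e-02 -7.55474107e+01]
```

View pics/c5.png

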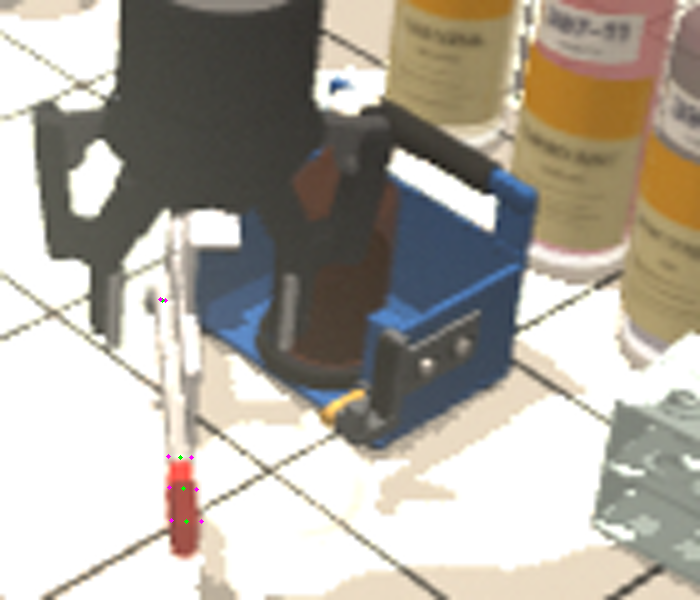

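The bottle stands in the nest, and the red grip (175-195, 460-555 in the crop) agrees with the gate model at φ≈0.69. The arm overshot a little, so I'll let it settle and then descend.

Request:
{"name": "move_arm", "arguments": {
  "increments": [
    [[0,0,0,0,0,0],[0,0,0,0,0,0],[0,0,-0.01,0,0,0],[0,0,-0.01,0,0,0],[0,0,-0.01,0,0,0],[0,0,-0.01,0,0,0],[0,0,-0.005,0,0,0],[0,0,0,0,0,0]]
  ],
  "claw": 0.06,
  "squeeze": 20
}}

```text
t: 11.27
position: [467.6, -207.6, 90.3]
ee_rot: [179.9, -0.0, -129.6]
contact_force: [-0.7, 0.7, -0.6]
width: 60.1
grip_force: 0.0
```

Request:
{"name": "move_arm", "arguments": {
  "increments": [
    [[0,0,-0.008,0,0,0],[0,0,-0.01,0,0,0],[0,0,-0.01,0,0,0],[0,0,-0.01,0,0,0],[0,0,-0.01,0,0,0],[0,0,-0.006,0,0,0],[0,0,-0.003,0,0,0],[0,0,0,0,0,0]]
  ]
}}

```text
t: 11.93
position: [467.8, -207.9, 34.1]
ee_rot: [179.9, -0.0, -129.6]
contact_force: [-1.0, -0.5, -0.7]
width: 59.7
grip_force: 0.0
```

Request:
{"name": "move_arm", "arguments": {
  "increments": [
    [[0,0,0,0,0,0],[0,0,0,0,0,0],[0,0,0,0,0,0],[0,0,0,0,0,0],[0,0,0,0,0,0],[0,0,0,0,0,0],[0,0,0,0,0,0],[0,0,0,0,0,0]]
  ],
  "claw": 0.0,
  "squeeze": 20
}}

```text
t: 12.6
position: [468.5, -208.1, 35.0]
ee_rot: [-180.0, 0.0, -129.6]
contact_force: [0.2, -0.4, 4.7]
width: 11.5
grip_force: 24.9
```

Request:
{"name": "move_arm", "arguments": {
  "increments": [
    [[0,0,0.003,0,0,0],[0.0001,0.0001,0.006,0,0,0],[0.0002,0.0003,0.006,0,0,0],[0.0005,0.0006,0.006,0,0,0],[0.0007,0.0008,0.006,0,0,0],[0.0008,0.001,0.006,0,0,0],[0.0008,0.001,0.004,0,0,0],[0,0,0,0,0,0]]
  ]
}}

```text
t: 13.27
position: [471.6, -204.5, 72.8]
ee_rot: [-179.9, -0.0, -129.6]
contact_force: [-1.2, -2.6, -0.8]
width: 11.9
grip_force: 24.0
```

```bash
cat >> h.py <<'E'
H=np.array([591,-70.7])
def P(ph,L=180.1):
    return H+L*np.array([-np.sin(ph),-np.cos(ph)])+8*np.array([-np.cos(ph),np.sin(ph)])
def rows(ps,L=180.1):
    for a,b in zip(ps[:-1],ps[1:]): print(np.round((P(b,L)-P(a,L))/1000,4).tolist(),round(a-b,4))
E
python3 - <<'E'
from h import *
rows(.688-np.cumsum([0,.03]+[.06]*6+[.04,.03]));print()
rows(np.linspace(.228,.188,9))
for p in np.arange(.2,-.12,-.04):print(round(p,3),P(p).round(1))
E
```

```text
[0.0041, -0.0036] 0.03
[0.0085, -0.0067] 0.06
[0.0088, -0.0062] 0.06
[0.0092, -0.0057] 0.06
[0.0095, -0.0051] 0.06
[0.0098, -0.0045] 0.06
[0.0101, -0.0039] 0.06
[0.0068, -0.0023] 0.04
[0.0052, -0.0015] 0.03

[0.0009, -0.0002] 0.005
[0.0009, -0.0002] 0.005
[0.0009, -0.0002] 0.005
[0.0009, -0.0002] 0.005
[0.0009, -0.0002] 0.005
[0.0009, -0.0002] 0.005
[0.0009, -0.0002] 0.005
[0.0009, -0.0002] 0.005
0.2 [ 547.4 -245.6]
0.16 [ 554.4 -247.2]
0.12 [ 561.5 -248.5]
0.08 [ 568.6 -249.6]
0.04 [ 575.8 -250.3]
-0.0 [ 583.  -250.8]
-0.04 [ 590.2 -251. ]
-0.08 [ 597.4 -250.9]
```

Request:
{"name": "move_arm", "arguments": {
  "increments": [
    [[0.0041,-0.0036,0,0,0,0.03],[0.0085,-0.0067,0,0,0,0.06],[0.0088,-0.0062,0,0,0,0.06],[0.0092,-0.0057,0,0,0,0.06],[0.0095,-0.0051,0,0,0,0.06],[0.0098,-0.0045,0,0,0,0.06],[0.0101,-0.0039,0,0,0,0.06],[0.0068,-0.0023,0,0,0,0.04]]
  ],
  "squeeze": 30
}}

```text
t: 13.93
position: [538.9, -243.1, 71.9]
ee_rot: [-180.0, -0.0, -104.8]
contact_force: [-1.2, -2.0, 2.8]
width: 11.4
grip_force: 31.8
```

Request:
{"name": "move_arm", "arguments": {
  "increments": [
    [[0,0,0,0,0,0],[0,0,0,0,0,0],[0.0052,-0.0015,0,0,0,0.03],[0.0052,-0.0014,0,0,0,0.03],[0.0026,-0.0006,0,0,0,0.015],[0,0,0,0,0,0],[0,0,0,0,0,0],[0,0,0,0,0,0]]
  ]
}}

```text
t: 14.6
position: [550.9, -246.3, 72.1]
ee_rot: [-180.0, -0.1, -100.8]
contact_force: [-0.9, -4.7, 1.6]
width: 11.5
grip_force: 31.9
```

Request:
{"name": "move_arm", "arguments": {
  "increments": [
    [[0.0018,-0.0003,0,0,0,0.01],[0.0018,-0.0003,0,0,0,0.01],[0.0018,-0.0003,0,0,0,0.01],[0.0018,-0.0003,0,0,0,0.01],[0.0018,-0.0003,0,0,0,0.01],[0.0018,-0.0003,0,0,0,0.01],[0,0,0,0,0,0],[0,0,0,0,0,0]]
  ]
}}

```text
t: 15.27
position: [561.7, -248.5, 72.2]
ee_rot: [-180.0, -0.1, -97.3]
contact_force: [-1.4, -8.3, 2.6]
width: 11.8
grip_force: 32.0
```

Request:
{"name": "move_arm", "arguments": {
  "increments": [
    [[0.0007,-0.0001,0,0,0,0.004],[0.0007,-0.0001,0,0,0,0.004],[0.0007,-0.0001,0,0,0,0.004],[0.0007,-0.0001,0,0,0,0.004],[0,0,0,0,0,0],[0,0,0,0,0,0],[0,0,0,0,0,0],[0,0,0,0,0,0]]
  ]
}}

```text
t: 15.93
position: [564.5, -248.9, 72.2]
ee_rot: [-180.0, -0.1, -96.4]
contact_force: [-0.8, -8.9, 3.3]
width: 11.7
grip_force: 32.0
```

Request:
{"name": "move_arm", "arguments": {
  "increments": [
    [[0.0007,-0.0004,0,0,0,0.004],[0.0007,-0.0004,0,0,0,0.004],[0.0007,-0.0004,0,0,0,0.004],[0.0007,-0.0004,0,0,0,0.004],[0,0,0,0,0,0],[0,0,0,0,0,0],[0,0,0,0,0,0],[0,0,0,0,0,0]]
  ]
}}

```text
t: 16.6
position: [567.5, -249.6, 71.8]
ee_rot: [-180.0, -0.0, -95.4]
contact_force: [-0.7, -4.1, 2.6]
width: 11.5
grip_force: 31.9
```

Request:
{"name": "move_arm", "arguments": {
  "increments": [
    [[0.0007,-0.0001,0,0,0,0.004],[0.0007,-0.0001,0,0,0,0.004],[0.0007,-0.0001,0,0,0,0.004],[0.0007,-0.0001,0,0,0,0.004],[0,0,0,0,0,0],[0,0,0,0,0,0],[0,0,0,0,0,0],[0,0,0,0,0,0]]
  ]
}}

```text
t: 17.27
position: [570.3, -249.9, 71.8]
ee_rot: [180.0, 0.0, -94.4]
contact_force: [-0.5, -3.9, 2.0]
width: 11.5
grip_force: 31.9
```

Request:
{"name": "move_arm", "arguments": {
  "increments": [
    [[0.0007,0,0,0,0,0.004],[0.0007,-0.0001,0,0,0,0.004],[0.0007,0,0,0,0,0.004],[0.0007,-0.0001,0,0,0,0.004],[0,0,0,0,0,0],[0,0,0,0,0,0],[0,0,0,0,0,0],[0,0,0,0,0,0]]
  ]
}}

```text
t: 17.93
position: [573.2, -250.3, 71.8]
ee_rot: [-180.0, -0.0, -93.5]
contact_force: [-0.4, -4.7, 2.4]
width: 11.6
grip_force: 32.0
```

Request:
{"name": "move_arm", "arguments": {
  "increments": [
    [[0.0007,0,0,0,0,0.004],[0.0007,-0.0001,0,0,0,0.004],[0.0007,0,0,0,0,0.004],[0.0007,0,0,0,0,0.004],[0,0,0,0,0,0],[0,0,0,0,0,0],[0,0,0,0,0,0],[0,0,0,0,0,0]]
  ]
}}

```text
t: 18.6
position: [576.0, -250.5, 71.9]
ee_rot: [-180.0, -0.0, -92.6]
contact_force: [0.2, -7.0, 2.9]
width: 11.2
grip_force: 32.0
```

Request:
{"name": "move_arm", "arguments": {
  "increments": [
    [[0.0007,-0.0001,0,0,0,0.004],[0.0007,-0.0001,0,0,0,0.004],[0.0007,-0.0001,0,0,0,0.004],[0.0007,-0.0001,0,0,0,0.004],[0,0,0,0,0,0],[0,0,0,0,0,0],[0,0,0,0,0,0],[0,0,0,0,0,0]]
  ]
}}

```text
t: 19.27
position: [578.7, -250.8, 71.8]
ee_rot: [180.0, -0.0, -91.7]
contact_force: [0.1, -5.2, 2.8]
width: 11.6
grip_force: 32.1
```

```bash
python3 - <<'E'
from h import *
st=get_state();print(st['position'],st['contact_force'],st['torque'],st['width'])
s=camera('scene');i=s['img'].astype(int)
m=(i[...,0]>1.8*i[...,1])&(i[...,0]>1.8*i[...,2])&(i[...,0]>60);m[:240]=0;m[360:]=0;m[:,:330]=0;m[:,470:]=0
y,x=np.nonzero(m);print(x.mean(),y.mean(),len(x),x.min(),x.max(),y.min(),y.max())
p=st['position'];print(proj(s,[(p[0],p[1],90),(p[0],p[1]-20,96),(p[0],p[1]-20,74)]))
k=5;j=np.clip(s['img'][220:330,330:470,::-1].astype(float)*1.5,0,255).astype('uint8');cv2.imwrite('pics/c6.png',cv2.resize(j,None,fx=k,fy=k,interpolation=cv2.INTER_CUBIC))
E
```

```text
[ 578.73884787 -250.78776202   71.80371085] [ 0.08832429 -5.17393439  2.79406147] [-0.8224416   0.08172712 -0.34891421] 11.623500606092817
413.7755102040816 299.7142857142857 49 411 416 295 304
[[409.36538924 296.38678486]
 [416.89982564 298.88285414]
 [415.62127708 307.08864757]]
```

View pics/c6.png

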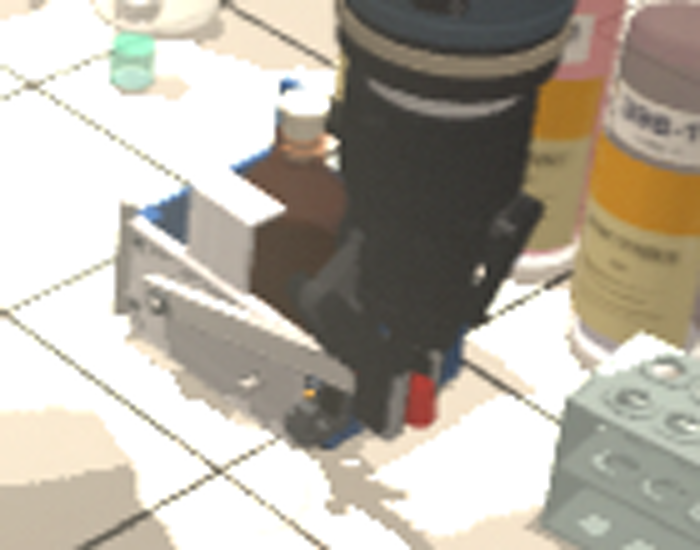

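The bar is lifted above the keeper (around (330,400)), the gate is nearly shut, and the bottle is upright. I'll keep feeling inward.

Request:
{"name": "move_arm", "arguments": {
  "increments": [
    [[0.0007,-0.0001,0,0,0,0.004],[0.0007,-0.0001,0,0,0,0.004],[0.0007,-0.0001,0,0,0,0.004],[0.0007,-0.0001,0,0,0,0.004],[0,0,0,0,0,0],[0,0,0,0,0,0],[0,0,0,0,0,0],[0,0,0,0,0,0]]
  ]
}}

```text
t: 19.98
position: [581.5, -251.0, 71.8]
ee_rot: [-180.0, 0.0, -90.8]
contact_force: [-0.5, -4.6, 1.7]
width: 11.6
grip_force: 32.1
```

Request:
{"name": "move_arm", "arguments": {
  "increments": [
    [[0.0007,0,0,0,0,0.004],[0.0007,0,0,0,0,0.004],[0.0007,0,0,0,0,0.004],[0.0007,0,0,0,0,0.004],[0,0,0,0,0,0],[0,0,0,0,0,0],[0,0,0,0,0,0],[0,0,0,0,0,0]]
  ]
}}

```text
t: 20.65
position: [583.9, -251.1, 71.8]
ee_rot: [180.0, -0.0, -89.9]
contact_force: [-4.5, -4.6, 4.4]
width: 11.6
grip_force: 32.8
```

Request:
{"name": "move_arm", "arguments": {
  "increments": [
    [[0.0005,0,0,0,0,0.003],[0.0005,0,0,0,0,0.003],[0,0,0,0,0,0],[0,0,0,0,0,0],[0,0,0,0,0,0],[0,0,0,0,0,0],[0,0,0,0,0,0],[0,0,0,0,0,0]]
  ]
}}

```text
t: 21.32
position: [584.4, -251.2, 71.7]
ee_rot: [179.9, -0.0, -89.5]
contact_force: [-7.5, -5.4, 6.2]
width: 11.7
grip_force: 33.7
```

Rubber contact was felt at TCP x≈583.4 (force rising about 3 N per 0.5 mm). I'll back off to mid-notch and start lowering.

Request:
{"name": "move_arm", "arguments": {
  "increments": [
    [[-0.001,0,0,0,0,-0.005],[-0.001,0,0,0,0,-0.005],[-0.0008,0,0,0,0,-0.005],[0,-0.0007,-0.003,0,0,0],[0,-0.0007,-0.003,0,0,0],[0,-0.0006,-0.003,0,0,0],[0,-0.0005,-0.003,0,0,0],[0,-0.0005,-0.003,0,0,0]]
  ]
}}

```text
t: 21.98
position: [582.5, -254.1, 56.3]
ee_rot: [180.0, 0.0, -90.4]
contact_force: [-1.7, -4.4, 2.1]
width: 11.6
grip_force: 32.0
```

Request:
{"name": "move_arm", "arguments": {
  "increments": [
    [[0,0,0,0,0,0],[0,0,0,0,0,0],[0,0,0,0,0,0],[0,0,0,0,0,0],[0,0,0,0,0,0],[0,0,0,0,0,0],[0,0,0,0,0,0],[0,0,0,0,0,0]]
  ]
}}

```text
t: 22.65
position: [582.5, -254.0, 56.7]
ee_rot: [180.0, 0.0, -90.4]
contact_force: [-2.4, -4.5, 0.8]
width: 11.6
grip_force: 31.7
```

Request:
{"name": "move_arm", "arguments": {
  "increments": [
    [[0,-0.0002,-0.001,0,0,0],[0,-0.0002,-0.001,0,0,0],[0,-0.0002,-0.001,0,0,0],[0,-0.0001,-0.001,0,0,0],[0,-0.0001,-0.001,0,0,0],[0,-0.0001,-0.001,0,0,0],[0,-0.0001,-0.001,0,0,0],[0,-0.0001,-0.001,0,0,0]]
  ]
}}

```text
t: 23.32
position: [582.5, -255.0, 48.7]
ee_rot: [180.0, 0.0, -90.4]
contact_force: [-0.7, -1.9, 2.7]
width: 11.5
grip_force: 31.9
```

Request:
{"name": "move_arm", "arguments": {
  "increments": [
    [[0,-0.0001,-0.001,0,0,0],[0,-0.0001,-0.001,0,0,0],[0,-0.0001,-0.001,0,0,0],[0,-0.0001,-0.001,0,0,0],[0,-0.0001,-0.001,0,0,0],[0,0,-0.001,0,0,0],[0,0,-0.001,0,0,0],[0,0,-0.001,0,0,0]]
  ]
}}

```text
t: 23.98
position: [582.5, -255.7, 40.7]
ee_rot: [-180.0, -0.0, -90.4]
contact_force: [-1.9, -2.2, 2.4]
width: 11.5
grip_force: 31.8
```

Request:
{"name": "move_arm", "arguments": {
  "increments": [
    [[0,0,-0.001,0,0,0],[0,0,-0.001,0,0,0],[0,0,-0.001,0,0,0],[0,0,-0.001,0,0,0],[0,0,-0.0005,0,0,0],[0,0,0,0,0,0],[0,0,0,0,0,0],[0,0,0,0,0,0]]
  ]
}}

```text
t: 24.65
position: [582.5, -255.8, 36.3]
ee_rot: [180.0, -0.0, -90.4]
contact_force: [-2.1, -5.0, 1.6]
width: 11.4
grip_force: 31.9
```

Request:
{"name": "move_arm", "arguments": {
  "increments": [
    [[0,0,-0.0005,0,0,0],[0,0,-0.0005,0,0,0],[0,0,-0.0005,0,0,0],[0,0,-0.0005,0,0,0],[0,0,0,0,0,0],[0,0,0,0,0,0],[0,0,0,0,0,0],[0,0,0,0,0,0]]
  ]
}}

```text
t: 25.32
position: [583.0, -255.9, 35.2]
ee_rot: [-179.9, -0.0, -90.4]
contact_force: [-3.1, -3.0, 11.7]
width: 11.5
grip_force: 33.1
```

The bar is on its stop (z back at 35, firm contact). Releasing.

Request:
{"name": "move_arm", "arguments": {
  "increments": [
    [[0,0,0,0,0,0],[0,0,0,0,0,0],[0,0,0,0,0,0],[0,0,0,0,0,0],[0,0,0,0,0,0],[0,0,0,0,0,0],[0,0,0,0,0,0],[0,0,0,0,0,0]]
  ],
  "claw": 0.045
}}

```text
t: 25.98
position: [582.5, -255.6, 34.3]
ee_rot: [180.0, 0.0, -90.4]
contact_force: [0.1, -0.7, 1.0]
width: 45.0
grip_force: 0.0
```

Request:
{"name": "move_arm", "arguments": {
  "increments": [
    [[0,0,0.003,0,0,0],[0,0,0.006,0,0,0],[0,0,0.01,0,0,0],[0,0,0.015,0,0,0],[0,0,0.02,0,0,0],[0,0,0.025,0,0,0],[0,0,0.025,0,0,0],[0,0,0.015,0,0,0]]
  ]
}}

```text
t: 26.65
position: [583.3, -255.9, 157.3]
ee_rot: [-179.8, -0.1, -90.4]
contact_force: [0.1, -0.3, 0.4]
width: 45.1
grip_force: 0.0
```

Request:
{"name": "move_arm", "arguments": {
  "increments": [
    [[-0.01,-0.003,0.01,0,0,0],[-0.02,-0.005,0.01,0,0,0],[-0.025,-0.005,0.01,0,0,0],[-0.025,-0.005,0.01,0,0,0],[-0.025,-0.005,0.005,0,0,0],[-0.02,-0.005,0,0,0,0],[-0.01,0,0,0,0,0],[0,0,0,0,0,0]]
  ]
}}

```text
t: 27.32
position: [445.6, -283.8, 198.9]
ee_rot: [-180.0, -0.0, -90.5]
contact_force: [-1.0, 0.3, -0.4]
width: 45.1
grip_force: 0.0
```

```bash
python3 - <<'E'
from h import *
s=camera('scene');t=camera('top');st=get_state();print(st['t'],st['position'],st['contact_force'])
k=4
f=lambda c,x,y,w,h,fx:cv2.resize(np.clip(c['img'][y:y+h,x:x+w,::-1].astype(float)*1.5,0,255).astype('uint8'),(int(w*fx),int(h*fx)),interpolation=cv2.INTER_CUBIC)
cv2.imwrite('pics/c7.png',np.hstack([f(s,335,220,110,120,4),f(t,355,160,85,120,4)]))
i=s['img'].astype(int);m=(i[...,0]>1.8*i[...,1])&(i[...,0]>1.8*i[...,2])&(i[...,0]>60);m[:240]=0;m[360:]=0;m[:,:330]=0;m[:,450:]=0
y,x=np.nonzero(m);print(x.mean(),y.mean(),ray(s,x.mean(),y.mean(),56))
E
```

```text
27.4167 [ 447.6499454  -283.56527653  198.47745277] [ 0.52592893 -0.7535364  -0.43513509]
408.46 311.36 [ 574.08358805 -257.6111584    56.        ]
```

View pics/c7.png

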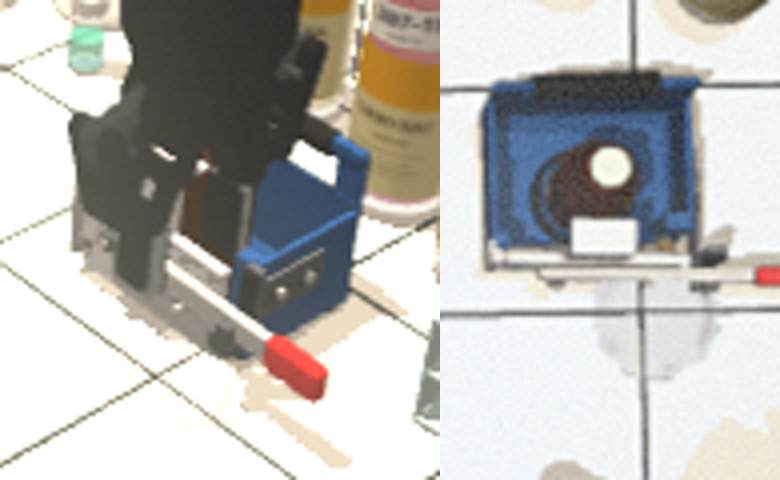

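The bar lies between the front lip (225,340) and the back stop (250,290), and the bottle stands under the hold-down tongue. One numeric check of the grip's pose before handing in.

```bash
python3 - <<'E'
from h import *
for _ in range(10): s=camera('scene')
i=s['img'].astype(int);m=((i[...,0]>1.6*i[...,1])&(i[...,0]>1.6*i[...,2])&(i[...,0]>60)).astype('uint8');m[:290]=0;m[330:]=0;m[:,:395]=0;m[:,425:]=0
y,x=np.nonzero(m);print('seen',x.min(),x.max(),y.min(),y.max(),x.mean(),y.mean())
for ph in(.14,.06,.02,.01,0):
  for lift in(0,6):
    c=P(ph,185);d=np.array([-np.sin(ph),-np.cos(ph)]);n=np.array([-np.cos(ph),np.sin(ph)])
    q=proj(s,[[*(c+a*20*d+b*6*n),52+lift+e*11] for a in(-1,1) for b in(-1,1) for e in(-1,1)])
    k=np.zeros((480,640),'uint8');cv2.fillConvexPoly(k,cv2.convexHull(q.astype(np.float32)).round().astype(int),1)
    yy,xx=np.nonzero(k);print(ph,lift,xx.min(),xx.max(),yy.min(),yy.max(),xx.mean().round(1),yy.mean().round(1),'iou',((k&m).sum()/(k|m).sum()).round(2))
E
```

```text
seen 401 416 304 319 408.2903225806452 311.3483870967742
0.14 0 393 410 305 325 401.5 314.9 iou 0.13
0.14 6 393 410 302 323 401.6 312.6 iou 0.2
0.06 0 398 416 303 323 407.1 313.1 iou 0.57
0.06 6 398 416 300 321 407.1 310.3 iou 0.63
0.02 0 400 419 301 321 409.5 311.0 iou 0.65
0.02 6 400 419 299 319 409.6 309.1 iou 0.51
0.01 0 400 419 301 321 409.7 311.2 iou 0.64
0.01 6 401 420 299 319 410.4 308.9 iou 0.46
0 0 401 420 301 321 410.6 310.8 iou 0.59
0 6 401 420 299 318 410.6 308.6 iou 0.43
```

```bash
python3 -c "
from rig import sign_off
print(sign_off())"
```

```text
the job is handed in; nothing more can be done
None
```

The job is handed in: the amber bottle stands upright in the nest, and the gate is shut with the latch bar lowered fully into the keeper's notch. The last camera check, after letting go, showed the gate holding shut; the robot's clock read about 28 s of the allowed 72 s.

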